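Clear the socket from the door's way and try the cabinet's refitted roller catch

ROBOT

A 6-joint arm with a two-finger parallel gripper is mounted at the origin on the work surface. World frame = base frame: x ahead of the robot, y to its left, z up, the work surface at z = 0. Lengths are in m, angles in rad, forces in N, time in s.
With the tool pointing down it reaches from about 0.35 to 0.775 m from the base axis. Payload 7.3 kg.
Tool frame: the origin (TCP) lies at the very end of the fingers, on their centre line; the grasp point (between the pads) lies 19 mm behind it; z points along the fingers, y is the line along which they close (so a half turn about z gives the same grasp; the last joint's range is limited). The gripper opens to 92 mm and grips with 3 to 60 N. Pads are 19 mm wide; open, the fingers measure 130 mm over their backs; the gripper's body (75 mm by 190 mm) begins 47 mm behind the grasp point.
Start: joints at [1.063, 0.342, 1.524, -0, 1.275, -0.146], TCP at [0.186, 0.491, 0.188] pointing down, gripper open.
Joint ranges: [-2.53, 2.53], [-0.77, 2.02], [0.04, 2.7], [-1, 4.14], [0.28, 2.66], [-3.11, 3.11]. Speed limits (rad/s): [2.57, 2.57, 3.14, 3.14, 3.14, 3.14].

INTERFACE

Orientations are given as [roll, pitch, yaw] about the fixed x, y, z axes, in that order (R = Rz(yaw) Ry(pitch) Rx(roll)).
In Python, from cell import robot gives the robot as it stands. The module is installed in compiled form; this text tells all that it offers.
- The arm moves only by the tool arm_command, never from a script. Its argument "moves" is a list of rows, each a list of 3 entries, a list of its own where there are three numbers: the shift along the tool's x, y, z in m, then the turn, a rotation vector about the tool's x, y, z in rad, then the finger opening in m, from 0 to 0.0918. In form: [[[dx, dy, dz], [ax, ay, az], claw], ...]. A call has exactly 5 rows; each row is the pose to reach, as a shift and turn from the pose commanded when the call began, along the tool's axes at that moment; what a row does not reach only later rows make up. A row lasts 1/10 s, in which the tool goes at most 50 mm and 8.59 degrees, less where a joint would pass 70% of its speed; a pose out of reach is approached as far as the arm can. A call with a gripper value outside its range is refused whole. The fingers move at their own pace and stop on an object; "squeeze" is the grip in N (left out, the last holds). Time passes only in rows, so rows that repeat a pose let the fingers close, or fill a call up. It gives the time, the measured TCP pose, the force, the opening and the grip force at its end, in the units of the state.
- robot.observe(): the state, without advancing time (a new reading comes with each control period).
- robot.read_camera(name): name is "scene" or "top" or "wrist"; returns the picture (420x560x3 uint8, red, green, blue); there is no depth.
- robot.camera_model(name): a dict with "fx", "fy", "cx", "cy" (pixels), "R" (3x3) and "t" (3): a world point X has camera coordinates R X + t. Camera axes: x right, y down, z forward; pixel columns grow to the right and rows downward; lengths in m; the calibration is good to about 2 mm. A picture is of the moment at which its call begins: read the wrist's pose just before it. camera_model takes no time and is no camera call; for the wrist camera it gives the pose at the moment of the call.
- robot.hand_in(): hands the job in; it is judged then, once.
The state is a dict: "time": time; "qpos": joint angles; "qvel": joint speeds; "joint_efforts": joint torques, N m; "tool_pos": TCP position; "tool_rot": TCP orientation; "contact_force": force on the tool from outside, world axes, zero at the start; "torque": the same for the moment, N m; "opening": finger opening in m; "grip_force": force on a finger pad.
Only numpy, scipy, OpenCV 4.12 (cv2) and the standard library are available. Lean on these libraries where they do the work, as an engineer would, in place of code of your own. Each camera call takes 0.05 s, during which the arm holds its last target. There are 200 camera calls.

TASK

The roller catch of the socket cabinet has just been refitted and needs trying. Stand the tall deep socket, which is in the door's way, in the empty middle hole of the rack inside the door; then push the door shut until the catch snaps and holds it fully home with your hand off it; then ease it open through the catch and leave it standing wide open. Do not slam the door, lean on it once it is home or fling it open, and leave the other sockets and tools where they are.

Things in the scene. Friction and masses are not known exactly. Their poses are not given: they have to be found in the camera images.
- door (a joint): Hinge angle of the cabinet door, rad, grows as it opens (stops at 1.9). Home is near 0 but anywhere in -0.035 to 0.035: the refitted catch sits up to 6 mm deeper or shallower than nominal. Shutting takes about 14 N at the handle, falling away as the catch snaps it in over the last 2 to 3 mm; reopening takes about 6 N. Stays where left (hinge drag 0.15 N m)
- buffer (a joint): Compression in m of the small rubber buffer under the catch, inside, on which the door comes to rest: 0 free, about 0.0006 to 0.0012 with the door held home by the catch alone; rate 8 N/mm; over 0.0023 (18 N on it, about 17 N of push at the handle) is too hard; taking hold of the bar off-centre can press it too
- door_handle (a point): Centre of the level bar handle on the outside of the grey steel door (228 wide, 252 high, 16 thick, top 268 above the bench; cabinet 270 high): bar 10 thick, 84 long between two posts, 40 off the door's face, 236 above the bench, 160 from the hinge axis. Axes as the door: y along the bar away from the hinge, x to the inside of the door (pull towards -x), z up
- door_hinge (a point): Point on the upright hinge axis, at the handle's height; axes as door_handle. The handle point lies at x -48, y 160 from it. Opening turns the door counter-clockwise seen from above
- empty_hole (a point): Centre of the empty middle hole of the rack on the inside of the door, at the shelf the socket stands on, 160 above the bench; it lies at x 50, y 110 from the hinge axis in the door's axes (42 off the inner face). Hole 33 across in a 6 thick plate whose top is 35 above the shelf; the holes 56 to either side hold sockets up to 31 across and 80 tall, clipped in. Axes as the door
- deep_socket: The tall dark steel socket standing on the bench in the path of the door's swing: plain round, 28 across, 80 tall; origin at the centre of its underside, z up
- short_socket: Bystander: short wide socket on the bench, 38 across, 45 tall; origin under its centre
- impact_socket: Bystander: stout socket on the bench, 44 across, 55 tall; origin under its centre
- adapter: Bystander: stepped adapter on the bench, 34 across below, 22 above, 48 tall; origin under its centre
- spanner: Bystander: spanner lying on the bench, about 180 long
- pliers: Bystander: pliers with green handles lying on the bench, 160 long
- grease_pot: Bystander: amber grease pot on the bench, 90 across, 85 high
Mind the look-alikes: they are no part of the job. Leave any orange or red look-alike of the deep_socket alone.

How it is judged:
By the outcome, as a careful person would: the job done as asked, in the order asked, and still so for the second after the job is handed in, with the robot touching nothing.
It also fails if it takes over 72 s, if anything falls off the work surface, if the arm or the gripper's body presses on something with over 40 N, if the wrist force passes 120 N, or if a joint passes its speed limit or range.

## Working session

There is one attempt and no reset: what is moved stays moved. The work goes in short steps, Python scripts to look and compute and a tool call to move; the robot and the scene stay as the last step left them, time stands still between calls to the robot, and variables do not carry over. Pictures are saved under pics/ and viewed, at most 10 in all, crops included, and the job is handed in when it is done.

Besides the shell and the picture viewer there is one more tool, called after "Request:" by a JSON object that holds its "method" and its "body", one argument or row to a line. arm_command: Moves the arm, as the interface text tells. Its arguments: {"type":"object","properties":{"moves":{"type":"array"},"squeeze":{"type":"number"}},"required":["moves"]}

```bash
mkdir -p pics
cat > h.py <<'E'
import numpy as np, cv2
from scipy.spatial.transform import Rotation as Ro
from cell import robot
np.set_printoptions(precision=4,suppress=True)
def snap(n,f):
    im=robot.read_camera(n); cv2.imwrite('pics/'+f,im[:,:,::-1]); return im
def ray(n,u,v,z):
    m=robot.camera_model(n);R=np.array(m['R']);t=np.array(m['t'])
    c=-R.T@t; d=R.T@np.array([(u-m['cx'])/m['fx'],(v-m['cy'])/m['fy'],1]); return c+d*(z-c[2])/d[2]
def proj(n,X):
    m=robot.camera_model(n);p=np.array(m['R'])@np.array(X)+np.array(m['t']);return np.array([m['fx']*p[0]/p[2]+m['cx'],m['fy']*p[1]/p[2]+m['cy']])
E
python3 - <<'E'
from h import *
a=snap('scene','s1.png');b=snap('top','t1.png')
o=robot.observe();print(o)
for n in('scene','top'):
    m=robot.camera_model(n);print(n,m['fx'],-np.array(m['R']).T@np.array(m['t']),np.array(m['R']))
E
```

```text
{'time': 0.1, 'qpos': array([ 1.063 ,  0.3427,  1.5249, -0.0001,  1.2754, -0.146 ]), 'qvel': array([ 0.0008, -0.0025, -0.0039,  0.0008, -0.0001,  0.0014]), 'joint_efforts': array([  0.0024, -43.2004, -24.4698,   0.0719,   0.0526,  -0.0001]), 'tool_pos': array([0.1856, 0.4906, 0.1878]), 'tool_rot': array([-3.1402, -0.0001,  2.7798]), 'contact_force': array([ 0.397 , -0.1321,  0.5698]), 'torque': array([ 0.0658,  0.0012, -0.0339]), 'grip_force': 0.0, 'opening': 0.09190414733995768}
scene 420.7273967666998 [ 1.2986 -0.3159  0.8501] [[ 0.5435  0.8392 -0.017 ]
 [ 0.5212 -0.3533 -0.7768]
 [-0.6579  0.4134 -0.6295]]
top 418.1867383071338 [0.4929 0.1498 1.2125] [[ 0.03   -0.9995 -0.0111]
 [-0.9968 -0.0291 -0.074 ]
 [ 0.0736  0.0133 -0.9972]]
```

View pics/s1.png

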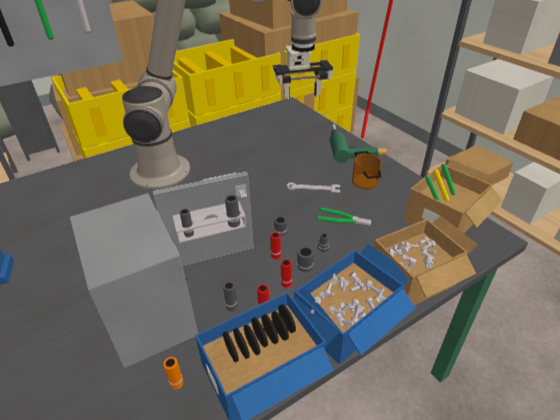

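View pics/t1.png

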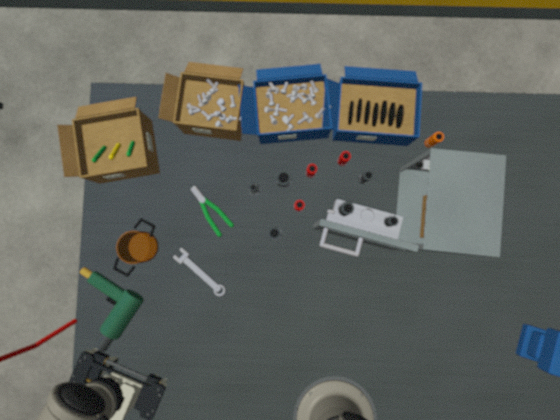

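The top view shows the cabinet at (400-505, 150-255) and the door open, from its hinge at about (420,245) to its free end at (318,222). The bar handle is at (342,250) and the rack sockets at (347,208) and (391,221).

Dark candidates in the top view:
- (367,176): the tall, slim one, at (230,294) in the scene view. This fits deep_socket.
- (284,179): stout, the impact socket.
- (254,187): the adapter.
- (275,232): the short socket.

The red and orange ones are look-alikes. I'll confirm in a crop.

Run:
```python
import cv2,numpy as np
t=cv2.imread('pics/t1.png')[135:265,305:435]; s=cv2.imread('pics/s1.png')[170:320,150:300]
a=cv2.resize(t,(560,560),interpolation=3);cv2.imwrite('pics/ct.png',a)
cv2.imwrite('pics/cs.png',cv2.resize(s,(600,600),interpolation=3))
```

```text
(no output)
```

View pics/ct.png

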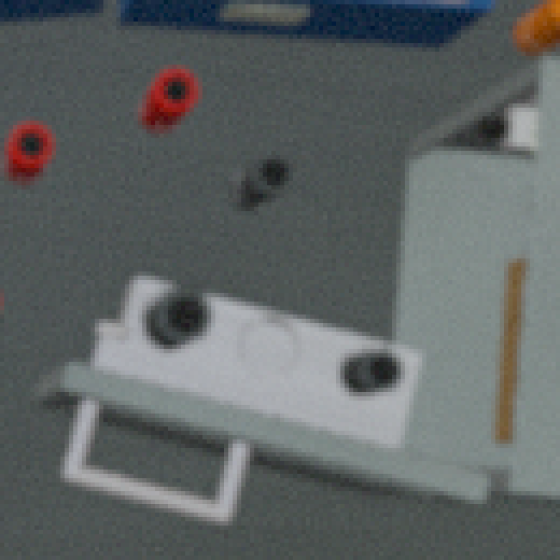

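View pics/cs.png

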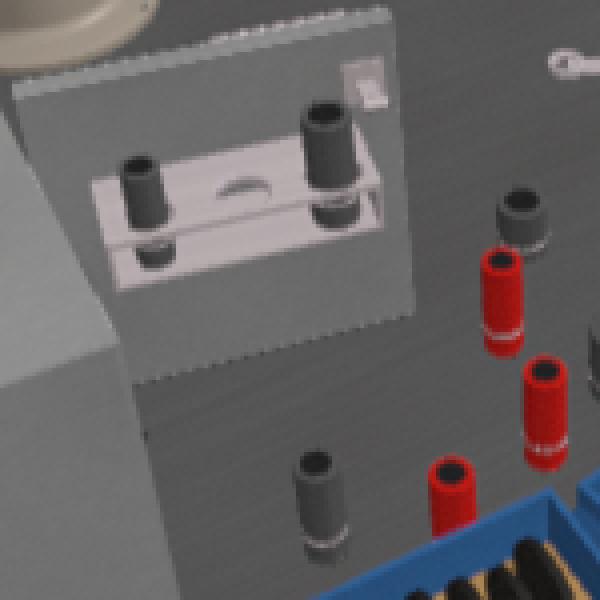

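The crops confirm it. The deep socket is slim, dark and tall, with its top at top-view (368.6,175.2) and scene (229,285.5). In the top view the empty hole is at (367.7,214.6), between two dark clipped sockets.

```bash
cat >> h.py <<'E'
def c2f(u,v): return 305+u/4.308-.4,135+v/4.308-.4
E
python3 - <<'E'
from h import *
from scipy.optimize import least_squares
def tri(pa,pb):
    f=lambda X:np.r_[proj('top',X)-pa,proj('scene',X)-pb]
    r=least_squares(f,[.5,0,.1]);return r.x,r.fun
print('socket top ray',ray('top',*c2f(274,173),.08),ray('scene',229,285.3,.08),tri(c2f(274,173),(229,285.3)))
print('socket bot scene ray(centre)',ray('scene',150+326/4,170+548/4,.0))
names={'barfar':((70,474),.241,(-48,202)),'barnear':((228,516),.241,(-48,118)),'hole':((270,343),.195,(50,110)),
'freeouter':((55,396),.268,(-8,None)),'holeL':((176,316),.24,(50,166)),'holeR':((375,370),.24,(50,54))}
P=[]
for k,(c,z,d) in names.items():
    w=ray('top',*c2f(*c),z);print(k,w)
    if k in('barfar','barnear','hole'):P.append((w[:2],d))
def f(p):
    a=p[2];y=np.array([np.cos(a),np.sin(a)]);x=np.array([y[1],-y[0]])
    return np.concatenate([p[:2]+(x*d[0]+y*d[1])/1000-w for w,d in P])
r=least_squares(f,[.4,-.1,1.6]);print(r.x,r.fun)
a,b=ray('top',*c2f(540,60),.27),ray('top',*c2f(508,490),.27);print('roof edge',a,b,np.arctan2(*(a-b)[[1,0]]))
a,b=ray('top',427,149.5,.27),ray('top',505,155,.27);c=ray('top',500,255,.27);print(a,b,c)
print('hole scene',ray('scene',150+245/4,170+191/4,.195))
E
```

```text
socket top ray [ 0.679  -0.0697  0.08  ] [ 0.6773 -0.0687  0.08  ] (array([ 0.6788, -0.0693,  0.0818]), array([-0.0095, -0.0053, -0.0095, -0.    ]))
socket bot scene ray(centre) [ 0.6781 -0.0704  0.    ]
barfar [0.4864 0.0683 0.241 ]
barnear [ 0.4666 -0.0166  0.241 ]
hole [ 0.5632 -0.0466  0.195 ]
freeouter [0.5271 0.0794 0.268 ]
holeL [0.5733 0.013  0.24  ]
holeR [ 0.5472 -0.0945  0.24  ]
[ 0.4883 -0.1414  1.345 ] [ 0.0003 -0.0021  0.0013  0.001  -0.0016  0.0012]
roof edge [ 0.712  -0.1721  0.27  ] [ 0.4852 -0.1565  0.27  ] -0.06908995609779195
[ 0.7096 -0.1655  0.27  ] [ 0.7018 -0.3417  0.27  ] [ 0.4756 -0.3285  0.27  ]
hole scene [ 0.56   -0.0434  0.195 ]
```

```bash
cat >> h.py <<'E'
def go(pos,a):
    """shift (tool axes) and turn to reach TCP pos, tool down, closing line at world angle a"""
    o=robot.observe(); R=Ro.from_euler('xyz',o['tool_rot'])
    T=Ro.from_euler('xyz',[np.pi,0,a+np.pi/2])
    print('t',o['time'],'pos',o['tool_pos'],'a',o['tool_rot'][2]-np.pi/2,'F',o['contact_force'],'op',o['opening'])
    print('shift',R.inv().apply(np.array(pos)-o['tool_pos']),'turn',(R.inv()*T).as_rotvec())
E
python3 - <<'E'
from h import *
go([.40,.40,.32],1.5)
go([.6785,-.0665,.32],1.5)
E
```

```text
t 0.1 pos [0.1856 0.4906 0.1878] a 1.209035392728945 F [ 0.397  -0.1321  0.5698] op 0.09190414733995768
shift [-0.2326 -0.0091 -0.1322] turn [-0.0013 -0.0003 -0.291 ]
t 0.1 pos [0.1856 0.4906 0.1878] a 1.209035392728945 F [ 0.397  -0.1321  0.5698] op 0.09190414733995768
shift [-0.6582 -0.3468 -0.1318] turn [-0.0013 -0.0003 -0.291 ]
```

Request:
{"method": "arm_command", "body": {
  "moves": [
    [[-0.03,0,-0.04],[0,0,-0.05],0.08],
    [[-0.07,-0.01,-0.08],[0,0,-0.1],0.07],
    [[-0.115,-0.03,-0.11],[0,0,-0.15],0.06],
    [[-0.16,-0.055,-0.13],[0,0,-0.2],0.05],
    [[-0.2,-0.08,-0.132],[0,0,-0.25],0.05]
  ]
}}

```text
time: 0.6
tool_pos: [0.336, 0.3572, 0.3199]
tool_rot: [3.139, 0.002, 3.033]
contact_force: [0.6, -1.0, -0.1]
opening: 0.0563
grip_force: 0.0
```

```bash
python3 -c "
from h import *
go([.6785,-.0665,.32],1.5)"
```

```text
t 0.6 pos [0.336  0.3572 0.3199] a 1.462113225360766 F [ 0.628  -0.9647 -0.0791] op 0.0563055074276849
shift [-0.3864 -0.384  -0.0002] turn [ 0.0023  0.0023 -0.0379]
```

Request:
{"method": "arm_command", "body": {
  "moves": [
    [[-0.032,-0.032,0],[0,0,-0.038],0.046],
    [[-0.064,-0.064,0],[0,0,-0.038],0.046],
    [[-0.096,-0.096,0],[0,0,-0.038],0.046],
    [[-0.128,-0.128,0],[0,0,-0.038],0.046],
    [[-0.16,-0.16,0],[0,0,-0.038],0.046]
  ]
}}

```text
time: 1.1
tool_pos: [0.4766, 0.1793, 0.3178]
tool_rot: [3.142, -0.0, 3.068]
contact_force: [1.4, 0.9, -0.6]
opening: 0.0459
grip_force: 0.0
```

Request:
{"method": "arm_command", "body": {
  "moves": [
    [[-0.042,-0.042,0],[0,0,0],0.046],
    [[-0.084,-0.084,0],[0,0,0],0.046],
    [[-0.126,-0.126,0],[0,0,0],0.046],
    [[-0.168,-0.168,0],[0,0,0],0.046],
    [[-0.2,-0.2,0],[0,0,0],0.046]
  ]
}}

```text
time: 1.6
tool_pos: [0.64, -0.0101, 0.3175]
tool_rot: [3.141, -0.001, 3.068]
contact_force: [1.2, -0.1, -0.3]
opening: 0.046
grip_force: 0.0
```

```bash
python3 -c "
from h import *
go([.6785,-.0665,.18],1.5)
im=snap('wrist','w1.png')
for X in ([.6785,-.0695,.08],[.6785,-.0695,0],[.5625,-.0455,.195]): print(proj('wrist',X))"
```

```text
t 1.6 pos [ 0.64   -0.0101  0.3175] a 1.4968684160162669 F [ 1.1758 -0.1003 -0.2967] op 0.046035612154572955
shift [-0.0427 -0.0534  0.1375] turn [ 0.0003 -0.0008 -0.0031]
[247.7585 198.8024]
[252.9762 186.3319]
[246.6186 111.1176]
```

View pics/w1.png

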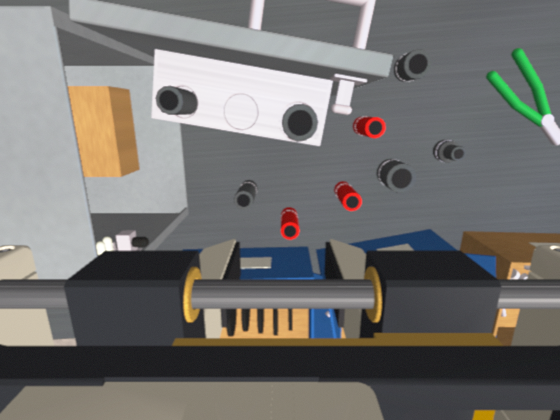

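The wrist picture shows the hole at (241,111), the deep socket's top at (244,201) and its base at (250,186). The arm was still settling, so I'll move over the socket and check again once it is still.

Request:
{"method": "arm_command", "body": {
  "moves": [
    [[-0.01,-0.014,0.02],[0,0,0],0.046],
    [[-0.02,-0.028,0.04],[0,0,0],0.046],
    [[-0.03,-0.038,0.05],[0,0,0],0.046],
    [[-0.03,-0.038,0.05],[0,0,0],0.046],
    [[-0.03,-0.038,0.05],[0,0,0],0.046]
  ]
}}

```text
time: 2.15
tool_pos: [0.6663, -0.0481, 0.2684]
tool_rot: [3.141, 0.0, 3.068]
contact_force: [0.1, 0.1, -0.4]
opening: 0.0461
grip_force: 0.0
```

```bash
python3 -c "
from h import *
go([.6785,-.0685,.048],1.5)
im=snap('wrist','w2.png')
im=cv2.imread('pics/w2.png')
for X in ([.6785,-.0695,.08],[.6785,-.0695,0],[.5625,-.0455,.195]): p=proj('wrist',X);print(p);cv2.circle(im,tuple(int(round(v)) for v in p),1,(0,0,255),-1)
cv2.imwrite('pics/w2c.png',cv2.resize(im[0:250,140:390],(600,600),interpolation=3))"
```

```text
t 2.15 pos [ 0.6663 -0.0481  0.2684] a 1.4969837423779042 F [ 0.0792  0.1295 -0.3713] op 0.04613727960707713
shift [-0.0136 -0.0196  0.2204] turn [ 0.0004  0.0001 -0.003 ]
[265.8698 187.9061]
[268.5305 175.6801]
[276.137   77.0529]
```

View pics/w2c.png

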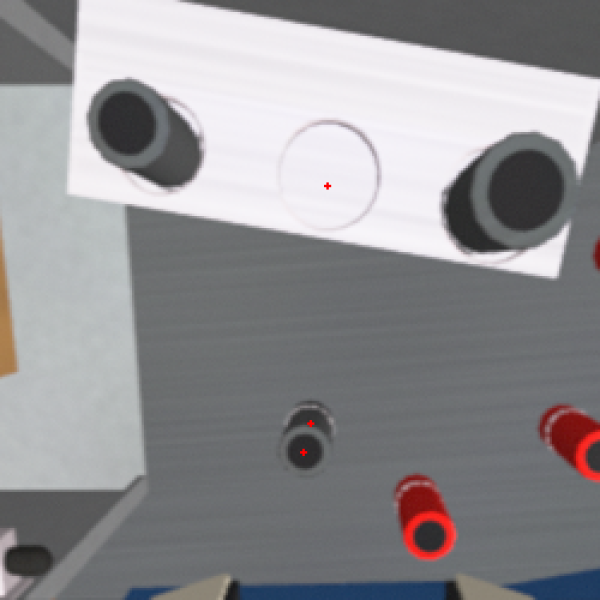

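The red marks land on the socket: its top is at crop (303,451) and its base at (311,423), so it stands at (0.6785, -0.0695). The hole shows at crop (330,175), which is full-frame (277.5,72.9).

Request:
{"method": "arm_command", "body": {
  "moves": [
    [[-0.007,-0.01,0.02],[0,0,0],0.046],
    [[-0.0135,-0.0203,0.05],[0,0,0],0.046],
    [[-0.0135,-0.0203,0.08],[0,0,0],0.046],
    [[-0.0135,-0.0203,0.11],[0,0,0],0.046],
    [[-0.0135,-0.0203,0.14],[0,0,0],0.046]
  ]
}}

```text
time: 2.7
tool_pos: [0.6787, -0.0688, 0.1288]
tool_rot: [-3.141, 0.003, 3.069]
contact_force: [0.1, -0.1, -0.4]
opening: 0.0459
grip_force: 0.0
```

```bash
python3 -c "
from h import *
go([.6785,-.0692,.048],1.5)"
```

```text
t 2.7 pos [ 0.6787 -0.0688  0.1288] a 1.4980345179409427 F [ 0.1215 -0.1409 -0.3521] op 0.0458551112248275
shift [ 0.0004 -0.0004  0.0808] turn [-0.0001  0.0029 -0.002 ]
```

Request:
{"method": "arm_command", "body": {
  "moves": [
    [[0,-0.0005,0.025],[0,0,0],0.046],
    [[0,-0.0005,0.05],[0,0,0],0.046],
    [[0,-0.0005,0.07],[0,0,0],0.046],
    [[0,-0.0005,0.08],[0,0,0],0.046],
    [[0,-0.0005,0.08],[0,0,0],0.046]
  ]
}}

```text
time: 3.2
tool_pos: [0.6778, -0.0694, 0.0477]
tool_rot: [3.141, -0.001, 3.069]
contact_force: [0.8, 0.1, 0.3]
opening: 0.046
grip_force: 0.0
```

Request:
{"method": "arm_command", "body": {
  "moves": [
    [[0,0,0],[0,0,0],0.036],
    [[0,0,0],[0,0,0],0.03],
    [[0,0,0],[0,0,0],0.02],
    [[0,0,0],[0,0,0],0.02],
    [[0,0,0],[0,0,0],0.02]
  ],
  "squeeze": 25
}}

```text
time: 3.7
tool_pos: [0.6783, -0.0702, 0.0484]
tool_rot: [-3.142, 0.001, 3.068]
contact_force: [-0.2, 0.7, 0.1]
opening: 0.0204
grip_force: 0.0
```

```bash
python3 -c "
from h import *
go([.6785,-.0692,.28],1.345)"
```

```text
t 3.7 pos [ 0.6783 -0.0702  0.0484] a 1.497002337896458 F [-0.183   0.6722  0.0874] op 0.020447208588774666
shift [-0.0002  0.001  -0.2316] turn [0.     0.0006 0.152 ]
```

```bash
python3 -c "
from h import *
a=snap('scene','s3.png');b=snap('wrist','w3.png')
print(proj('scene',[.6785,-.0695,.08]),proj('wrist',[.6785,-.0695,.08]))
c=np.hstack([cv2.resize(a[180:330,170:300],(390,450),interpolation=3),cv2.resize(b[120:,120:440],(400,450))])
cv2.imwrite('pics/x3.png',c[:,:,::-1])"
```

```text
[228.9498 285.7572] [284.1323 253.4575]
```

View pics/x3.png

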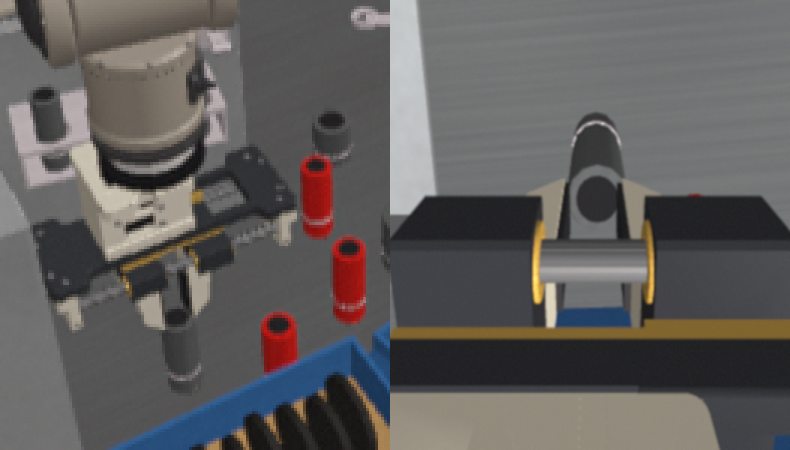

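The scene half of the picture shows the socket still upright at crop (180,350) with the fingers close by. The wrist half shows its top at (597,198) and the fingers to either side. The opening reads 20 mm with no grip, so I need to find where the fingers really are.

```bash
python3 -c "
from h import *
o=robot.observe();R=Ro.from_euler('xyz',o['tool_rot']).as_matrix();print(o['tool_pos'],o['qpos'],o['grip_force'],o['opening'])
a=cv2.imread('pics/s3.png');b=cv2.imread('pics/w3.png')
for y in(-.0102,.0102):
  for x in (-.0095,.0095):
    for z in (0,-.038):
      X=o['tool_pos']+R@[x,y,z]
      for n,im in(('scene',a),('wrist',b)):
        p=proj(n,X);cv2.circle(im,tuple(int(round(v)) for v in p),1,(0,0,255) if z==0 else (0,255,0),-1)
        if z==0: print(n,x,y,p)
m=robot.camera_model('wrist');c=-np.array(m['R']).T@np.array(m['t']);print('cam in tool',R.T@(c-o['tool_pos']))
c=np.hstack([cv2.resize(a[240:330,190:270],(400,450),interpolation=3),cv2.resize(b[180:360,200:360],(400,450),interpolation=3)])
cv2.imwrite('pics/x4.png',c)"
```

```text
[ 0.6782 -0.0702  0.0481] [-0.2155  0.7497  1.2158  0.0001  1.1759 -1.7125] 0.0 0.019708143638742005
scene -0.0095 -0.0102 [227.499  298.9161]
wrist -0.0095 -0.0102 [267.5704 245.9321]
scene 0.0095 -0.0102 [224.3806 293.4392]
wrist 0.0095 -0.0102 [267.2305 219.1595]
scene -0.0095 0.0102 [235.3136 295.5728]
wrist -0.0095 0.0102 [297.891  245.9703]
scene 0.0095 0.0102 [232.1182 290.1782]
wrist 0.0095 0.0102 [298.3254 219.1982]
cam in tool [ 0.0763 -0.0004 -0.1973]
```

View pics/x4.png

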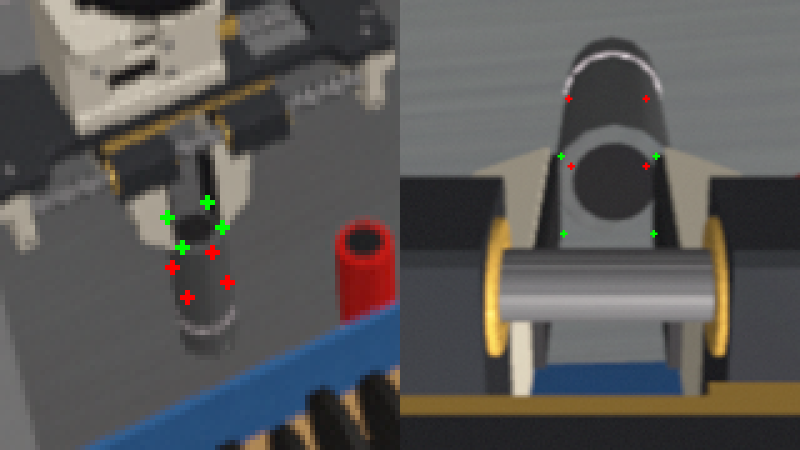

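The marks show that the real fingertips sit about 38 mm behind the reported TCP: the visible pad ends coincide with the z = -38 mm marks in both views. The first wrist picture gives the same offset. So the fingers closed just above the socket and nothing was disturbed. I'll carry the 38 mm correction through from here. Next I open, go lower and grip, watching the force.

Request:
{"method": "arm_command", "body": {
  "moves": [
    [[0,0,0],[0,0,0],0.046],
    [[0,0,0],[0,0,0],0.046],
    [[0,0,0],[0,0,0],0.046],
    [[0,0,0.004],[0,0,0],0.046],
    [[0,0,0.008],[0,0,0],0.046]
  ]
}}

```text
time: 4.3
tool_pos: [0.6782, -0.07, 0.0398]
tool_rot: [3.141, 0.0, 3.068]
contact_force: [-0.0, 0.4, 0.5]
opening: 0.0458
grip_force: 0.0
```

Request:
{"method": "arm_command", "body": {
  "moves": [
    [[0,0,0.006],[0,0,0],0.046],
    [[0,0,0.012],[0,0,0],0.046],
    [[0,0,0.018],[0,0,0],0.046],
    [[0,0,0.022],[0,0,0],0.046],
    [[0,0,0.022],[0,0,0],0.046]
  ]
}}

```text
time: 4.8
tool_pos: [0.6776, -0.0701, 0.017]
tool_rot: [3.141, -0.002, 3.068]
contact_force: [0.5, -0.9, 0.7]
opening: 0.046
grip_force: 0.0
```

Request:
{"method": "arm_command", "body": {
  "moves": [
    [[0,0,0],[0,0,0],0.036],
    [[0,0,0],[0,0,0],0.03],
    [[0,0,0],[0,0,0],0.022],
    [[0,0,0],[0,0,0],0.022],
    [[0,0,0],[0,0,0],0.022]
  ],
  "squeeze": 20
}}

```text
time: 5.3
tool_pos: [0.6784, -0.0701, 0.0183]
tool_rot: [3.142, 0.001, 3.068]
contact_force: [0.4, 0.9, 0.6]
opening: 0.0272
grip_force: 20.0
```

Gripped at 27 mm opening and 20 N. Now I work out the hole from the second wrist picture, using the camera's fixed place on the tool.

```bash
python3 -c "
from h import *
o=robot.observe();m=robot.camera_model('wrist');Rw=np.array(m['R']);t=np.array(m['t'])
Rt=Ro.from_euler('xyz',o['tool_rot']).as_matrix()
ct=Rt.T@(-Rw.T@t-o['tool_pos']); Rct=Rw@Rt
p2=np.array([.6663,-.0481,.2684]);R2=Ro.from_euler('xyz',[3.141,0,3.0678]).as_matrix()
c=p2+R2@ct
def r2(u,v,z):
  d=R2@Rct.T@np.array([(u-m['cx'])/m['fx'],(v-m['cy'])/m['fy'],1]);return c+d*(z-c[2])/d[2]
f=lambda u,v:(140+u/2.4-.3,v/2.4-.3)
print('check socket',r2(*f(303.5,451),.08))
h=r2(*f(330,175),.195);print('hole',h)
L=r2(*f(525,188),.24);r=r2(*f(128,122),.24);print('neigh',L,r,(L+r)/2,np.linalg.norm(L-r),np.arctan2(*(L-r)[[1,0]]))
a=r2(*f(67,193),.195);b=r2(*f(558,278),.195);print(a,b,np.arctan2(*(b-a)[[1,0]]))
"
```

```text
check socket [ 0.6776 -0.0693  0.08  ]
hole [ 0.5592 -0.0447  0.195 ]
neigh [0.5716 0.0091 0.24  ] [ 0.5471 -0.0978  0.24  ] [ 0.5593 -0.0444  0.24  ] 0.10970363018864329 1.3458690051969089
[ 0.5584 -0.1322  0.195 ] [0.5975 0.0306 0.195 ] 1.3351660827298408
```

Request:
{"method": "arm_command", "body": {
  "moves": [
    [[0,0,-0.01],[0,0,0],0.022],
    [[0,0,-0.03],[0,0,0],0.022],
    [[0,0,-0.06],[0,0,0],0.022],
    [[0,0,-0.1],[0,0,0],0.022],
    [[0,0,-0.14],[0,0,0],0.022]
  ]
}}

```text
time: 5.8
tool_pos: [0.6775, -0.0701, 0.1592]
tool_rot: [3.141, -0.002, 3.068]
contact_force: [-0.3, 0.3, -2.3]
opening: 0.0272
grip_force: 19.9
```

Request:
{"method": "arm_command", "body": {
  "moves": [
    [[0,0,-0.03],[0,0,0],0.022],
    [[0,0,-0.06],[0,0,0],0.022],
    [[0,0,-0.09],[0,0,0.05],0.022],
    [[0,0,-0.102],[0,0,0.1],0.022],
    [[0,0,-0.102],[0,0,0.14],0.022]
  ]
}}

```text
time: 6.3
tool_pos: [0.6788, -0.0704, 0.2634]
tool_rot: [-3.142, 0.005, 2.926]
contact_force: [0.4, -0.1, -2.9]
opening: 0.0271
grip_force: 19.9
```

```bash
python3 -c "
from h import *
go([.560,-.0447,.245],1.345)"
```

```text
t 6.3 pos [ 0.6788 -0.0704  0.2634] a 1.3550188613934302 F [ 0.4285 -0.102  -2.8812] op 0.02713522443210945
shift [ 0.1216 -0.0003  0.0178] turn [-0.      0.0048  0.01  ]
```

Request:
{"method": "arm_command", "body": {
  "moves": [
    [[0.025,0,0],[0,0,0.01],0.022],
    [[0.05,0,0],[0,0,0.01],0.022],
    [[0.075,0,0],[0,0,0.01],0.022],
    [[0.1,0,0.005],[0,0,0.01],0.022],
    [[0.115,0,0.015],[0,0,0.01],0.022]
  ]
}}

```text
time: 6.8
tool_pos: [0.5643, -0.0454, 0.2462]
tool_rot: [3.142, 0.001, 2.918]
contact_force: [-0.1, 0.8, -2.7]
opening: 0.0272
grip_force: 20.0
```

Request:
{"method": "arm_command", "body": {
  "moves": [
    [[0.0055,0,0.005],[0,0,0],0.022],
    [[0.0055,0,0.012],[0,0,0],0.022],
    [[0.0055,0,0.016],[0,0,0],0.022],
    [[0.0055,0,0.016],[0,0,0],0.022],
    [[0.0055,0,0.016],[0,0,0],0.022]
  ]
}}

```text
time: 7.3
tool_pos: [0.561, -0.0447, 0.2287]
tool_rot: [3.142, -0.0, 2.918]
contact_force: [0.4, 0.5, -2.4]
opening: 0.0271
grip_force: 20.0
```

```bash
python3 -c "
from h import *
go([.5600,-.0447,.1785],1.345)
b=snap('wrist','w5.png')[:,:,::-1].copy();a=snap('scene','s5.png')[:,:,::-1].copy()
o=robot.observe();p=o['tool_pos']
for z in (p[2]-.0183,.195): 
  for n in('wrist','scene'): print(n,z,proj(n,[p[0],p[1],z]))
print(proj('scene',[.5592,-.0447,.195]),proj('scene',[.5632,-.0466,.195]))
cv2.imwrite('pics/x5.png',np.hstack([cv2.resize(a[180:280,165:255],(405,450),interpolation=3),cv2.resize(b[120:340,180:370],(389,450),interpolation=3)]))"
```

```text
t 7.3 pos [ 0.561  -0.0447  0.2287] a 1.346889233988961 F [ 0.3857  0.5135 -2.3503] op 0.02709840383970693
shift [ 0.001  -0.0002  0.0502] turn [ 0.0001 -0.0002  0.0019]
wrist 0.21073616747972693 [282.894  223.4081]
scene 0.21073616747972693 [210.1354 213.1168]
wrist 0.195 [282.8579 216.5547]
scene 0.195 [210.9177 218.1427]
[210.611  217.7626] [210.6228 218.9527]
```

View pics/x5.png

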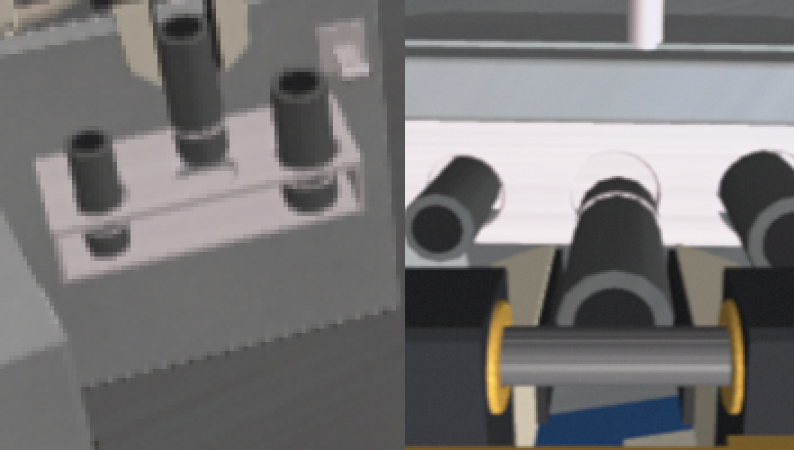

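In the wrist half, the hole's arc spans (571..660, 190) with its top at (615,151). That centres it at u = 282.8, matching the hand at 282.9. Next I check its depth from the rim.

```bash
python3 -c "
from h import *
o=robot.observe();p=o['tool_pos'];d=np.array([np.cos(1.346+np.pi/2),np.sin(1.346+np.pi/2)])
for e in(-.002,0,.002,.004): 
  c=p[:2]+d*e; print(e,proj('wrist',[*(c+d*.0165),.195]))
print('observed v',120+151/2.0455-.25, 'sock bottom rim pred', proj('wrist',[*(p[:2]+d*.014),p[2]-.0183]),'obs',120+179/2.0455)
"
```

```text
-0.002 [282.9092 198.2943]
0 [282.9164 195.7269]
0.002 [282.9237 193.1474]
0.004 [282.9309 190.5558]
observed v 193.57058176484966 sock bottom rim pred [282.9475 204.7213] obs 207.50916646296747
```

Request:
{"method": "arm_command", "body": {
  "moves": [
    [[0.0025,0,0.003],[0,0,0],0.022],
    [[0.0025,0,0.007],[0,0,0],0.022],
    [[0.0025,0,0.011],[0,0,0],0.022],
    [[0.0025,0,0.014],[0,0,0],0.022],
    [[0.0025,0,0.016],[0,0,0],0.022]
  ]
}}

```text
time: 7.9
tool_pos: [0.5578, -0.044, 0.2126]
tool_rot: [3.142, -0.0, 2.918]
contact_force: [-0.1, -0.5, -3.2]
opening: 0.0274
grip_force: 20.0
```

Request:
{"method": "arm_command", "body": {
  "moves": [
    [[0,0,0.002],[0,0,0],0.022],
    [[0,0,0.003],[0,0,0],0.022],
    [[0,0,0.004],[0,0,0],0.022],
    [[0,0,0.005],[0,0,0],0.022],
    [[0,0,0.006],[0,0,0],0.022]
  ]
}}

```text
time: 8.4
tool_pos: [0.558, -0.044, 0.207]
tool_rot: [3.142, 0.0, 2.918]
contact_force: [0.3, -0.0, -3.4]
opening: 0.0275
grip_force: 20.0
```

```bash
python3 -c "
from h import *
go([.560,-.0447,.1785],1.345);print(robot.observe()['torque'])"
```

```text
t 8.4 pos [ 0.558 -0.044  0.207] a 1.3469464557519024 F [ 0.2852 -0.0046 -3.3535] op 0.027454609406735754
shift [-0.0021 -0.0002  0.0285] turn [0.0001 0.0002 0.0019]
[ 0.0147 -0.0112 -0.0002]
```

Already below the plate top with no contact, so it is in the hole. Continuing down to the shelf.

Request:
{"method": "arm_command", "body": {
  "moves": [
    [[0,0,0.005],[0,0,0],0.022],
    [[0,0,0.01],[0,0,0],0.022],
    [[0,0,0.015],[0,0,0],0.022],
    [[0,0,0.02],[0,0,0],0.022],
    [[0,0,0.023],[0,0,0],0.022]
  ]
}}

```text
time: 8.9
tool_pos: [0.5577, -0.044, 0.1832]
tool_rot: [3.142, -0.001, 2.918]
contact_force: [0.0, 0.3, -3.0]
opening: 0.0276
grip_force: 20.0
```

Request:
{"method": "arm_command", "body": {
  "moves": [
    [[0,0,0.001],[0,0,0],0.022],
    [[0,0,0.002],[0,0,0],0.022],
    [[0,0,0.003],[0,0,0],0.022],
    [[0,0,0.004],[0,0,0],0.022],
    [[0,0,0.0045],[0,0,0],0.022]
  ]
}}

```text
time: 9.4
tool_pos: [0.558, -0.044, 0.1795]
tool_rot: [3.141, 0.0, 2.918]
contact_force: [0.5, 0.3, -1.9]
opening: 0.0271
grip_force: 20.0
```

Request:
{"method": "arm_command", "body": {
  "moves": [
    [[0,0,0.0005],[0,0,0],0.022],
    [[0,0,0.001],[0,0,0],0.022],
    [[0,0,0.001],[0,0,0],0.022],
    [[0,0,0.001],[0,0,0],0.022],
    [[0,0,0.001],[0,0,0],0.022]
  ]
}}

```text
time: 9.9
tool_pos: [0.558, -0.044, 0.1785]
tool_rot: [3.141, 0.0, 2.918]
contact_force: [-0.4, -1.2, -2.4]
opening: 0.0272
grip_force: 20.0
```

Request:
{"method": "arm_command", "body": {
  "moves": [
    [[0,0,0.0005],[0,0,0],0.022],
    [[0,0,0.001],[0,0,0],0.022],
    [[0,0,0.0015],[0,0,0],0.022],
    [[0,0,0.0015],[0,0,0],0.022],
    [[0,0,0.0015],[0,0,0],0.022]
  ]
}}

```text
time: 10.4
tool_pos: [0.5587, -0.0441, 0.1782]
tool_rot: [3.141, 0.002, 2.918]
contact_force: [-0.1, 1.5, 6.3]
opening: 0.0274
grip_force: 20.0
```

Landed, with the force now 6 N upward. Opening a little and lifting straight up.

Request:
{"method": "arm_command", "body": {
  "moves": [
    [[0,0,-0.0008],[0,0,0],0.03],
    [[0,0,-0.0008],[0,0,0],0.034],
    [[0,0,-0.0008],[0,0,0],0.036],
    [[0,0,-0.0008],[0,0,0],0.036],
    [[0,0,-0.005],[0,0,0],0.036]
  ]
}}

```text
time: 10.9
tool_pos: [0.5576, -0.044, 0.1815]
tool_rot: [3.142, -0.002, 2.918]
contact_force: [-0.6, 0.2, 0.2]
opening: 0.0359
grip_force: 0.0
```

Request:
{"method": "arm_command", "body": {
  "moves": [
    [[0,0,-0.01],[0,0,0],0.036],
    [[0,0,-0.02],[0,0,0],0.036],
    [[0,0,-0.035],[0,0,0],0.036],
    [[0,0,-0.06],[0,0,0],0.036],
    [[0,0,-0.09],[0,0,0],0.036]
  ]
}}

```text
time: 11.4
tool_pos: [0.5576, -0.0439, 0.2732]
tool_rot: [3.142, -0.001, 2.918]
contact_force: [-0.1, 0.2, 0.4]
opening: 0.0361
grip_force: 0.0
```

```bash
python3 -c "
from h import *
go([.477,.026,.33],-.225)
a=snap('wrist','w6.png')[:,:,::-1];b=snap('scene','s6.png')[:,:,::-1]
cv2.imwrite('pics/x6.png',np.hstack([cv2.resize(b[180:280,165:255],(405,450),interpolation=3),cv2.resize(a[0:300,120:380],(390,450),interpolation=3)]))"
```

```text
t 11.4 pos [ 0.5576 -0.0439  0.2732] a 1.3469254639967172 F [-0.1353  0.2096  0.3566] op 0.036134731743210684
shift [ 0.0941  0.0503 -0.0567] turn [-0.0006 -0.0007  1.5719]
```

View pics/x6.png

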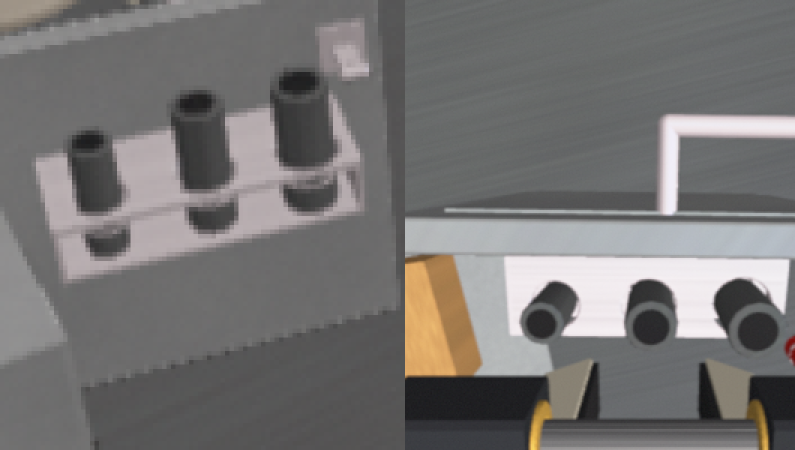

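The socket now stands fully in the middle hole, level with its neighbours in both halves, and the pads are clear. From pixels already read, I now compute the handle's position and how far the carriers sit above the tips, so I know the clearance over the door.

```bash
python3 -c "
from h import *
o=robot.observe();m=robot.camera_model('wrist');Rt=Ro.from_euler('xyz',o['tool_rot']).as_matrix()
R=np.array(m['R'])@Rt; c=Rt.T@(-np.array(m['R']).T@np.array(m['t'])-o['tool_pos']);f=m['fx'];print(f,c,R[2])
# feature at image row v, scale s px/m: depth=f/s
for n,v,s in(('tip',242,50/.0256),('washer',294,98/.0256),('carrier edge',251,112/.0256)):
  d=f/s; P=c+R.T@(np.array([0,(v-m['cy'])/m['fy'],1])*d);print(n,P)
g=lambda u,v:(120+(u-405)/1.5-.2,v/1.5-.2)
print('corner bar',ray('wrist',*g(670,126),.241),'post foot',ray('wrist',*g(668,210),.241),'bar far',ray('wrist',*g(795,126),.241))
print('door top outer edge',ray('wrist',*g(450,217),.268),ray('wrist',*g(780,219),.268))
print('holes L M R tops', [ray('wrist',*g(u,w),.24)[:2] for u,w in((542,322),(651,327),(753,329))])
"
```

```text
317.22762235840725 [ 0.0762 -0.0005 -0.1973] [-0.2798 -0.0002  0.96  ]
tip [ 0.0129 -0.0005 -0.0466]
washer [ 0.0309 -0.0005 -0.1242]
carrier edge [ 0.046  -0.0005 -0.1306]
corner bar [ 0.4692 -0.0143  0.241 ] post foot [ 0.506  -0.0231  0.241 ] bar far [0.4818 0.0416 0.241 ]
door top outer edge [ 0.4857 -0.1151  0.268 ] [0.5177 0.0223 0.268 ]
holes L M R tops [array([ 0.5475, -0.0987]), array([ 0.5626, -0.0442]), array([0.5754, 0.0073])]
```

The carriers sit about 80 mm above the real tips, so the body clears the door top. The handle centre is near (0.4765, 0.0255) with the bar at angle 1.347. I'll straddle the bar with tool y across the door. The outer finger then pushes it shut and the inner one eases it open, without gripping.

Request:
{"method": "arm_command", "body": {
  "moves": [
    [[0.02,0.01,0],[0,0,0.12],0.034],
    [[0.04,0.02,0],[0,0,0.26],0.034],
    [[0.06,0.03,0],[0,0,0.4],0.034],
    [[0.08,0.04,0],[0,0,0.54],0.034],
    [[0.0944,0.0498,0],[0,0,0.68],0.034]
  ]
}}

```text
time: 12.0
tool_pos: [0.4759, 0.0261, 0.2723]
tool_rot: [3.141, 0.0, 2.232]
contact_force: [0.5, -0.1, 0.2]
opening: 0.0343
grip_force: 0.0
```

Request:
{"method": "arm_command", "body": {
  "moves": [
    [[0,0,0],[0,0,0.14],0.034],
    [[0,0,0],[0,0,0.28],0.034],
    [[0,0,0],[0,0,0.42],0.034],
    [[0,0,0],[0,0,0.56],0.034],
    [[0,0,0],[0,0,0.7],0.034]
  ]
}}

```text
time: 12.5
tool_pos: [0.4769, 0.0255, 0.2722]
tool_rot: [3.141, -0.0, 1.532]
contact_force: [-0.5, 0.3, -0.1]
opening: 0.0339
grip_force: 0.0
```

Request:
{"method": "arm_command", "body": {
  "moves": [
    [[0,0,0],[0,0,0.1],0.034],
    [[0,0,0],[0,0,0.191],0.034],
    [[0,0,0],[0,0,0.191],0.034],
    [[0,0,0],[0,0,0.191],0.034],
    [[0,0,0],[0,0,0.191],0.034]
  ]
}}

```text
time: 13.0
tool_pos: [0.4769, 0.0255, 0.2721]
tool_rot: [3.141, -0.0, 1.349]
contact_force: [-0.5, 0.3, 0.6]
opening: 0.0339
grip_force: 0.0
```

```bash
python3 -c "
from h import *
go([.4765,.0255,.1835],-.224)
a=snap('wrist','w7.png')
# bright bar search: print whitish columns
g=a.astype(int);w=(g.min(2)>170)
for r in range(20,300,20):
  c=np.where(w[r])[0]; print(r,[(s[0],s[-1]) for s in np.split(c,np.where(np.diff(c)>2)[0]+1) if len(s)>3])
for y in(.118,.160,.202):
  ph=1.347;yy=np.array([np.cos(ph),np.sin(ph)]);xx=np.array([yy[1],-yy[0]]);h=np.array([.4765,.0255])
  P=h+yy*(y-.16);print(y,proj('wrist',[*P,.241]),proj('wrist',[*(P+xx*.04),.241]))
print(robot.observe()['qpos'])
"
```

```text
t 13.0 pos [0.4769 0.0255 0.2721] a -0.22221685807877378 F [-0.4611  0.2596  0.5662] op 0.03387406557090415
shift [-0.0001 -0.0004  0.0886] turn [ 0.0001 -0.0001  0.0018]
20 []
40 []
60 []
80 []
100 []
120 []
140 [(np.int64(350), np.int64(370))]
160 [(np.int64(277), np.int64(338)), (np.int64(348), np.int64(394))]
180 [(np.int64(277), np.int64(288)), (np.int64(347), np.int64(379)), (np.int64(408), np.int64(416))]
200 [(np.int64(0), np.int64(10)), (np.int64(14), np.int64(22)), (np.int64(277), np.int64(287)), (np.int64(345), np.int64(372))]
220 [(np.int64(8), np.int64(42)), (np.int64(276), np.int64(287)), (np.int64(344), np.int64(391))]
240 [(np.int64(32), np.int64(53)), (np.int64(241), np.int64(245)), (np.int64(276), np.int64(286)), (np.int64(319), np.int64(323)), (np.int64(342), np.int64(374)), (np.int64(398), np.int64(407))]
260 [(np.int64(43), np.int64(52)), (np.int64(220), np.int64(239)), (np.int64(276), np.int64(313)), (np.int64(325), np.int64(345))]
280 []
0.118 [282.2679 266.5081] [332.6099 266.6131]
0.16 [282.4021 216.2632] [335.2102 216.3792]
0.202 [282.5502 160.8412] [338.0785 160.97  ]
[-0.1073  0.1987  1.4897  0.0001  1.4531  0.1153]
```

Image code finds the bar at u 276-287, v 160-260, where the prediction was 282 and 161..267. The handle is confirmed within 1 mm, so I go down over it.

Request:
{"method": "arm_command", "body": {
  "moves": [
    [[0,0,0.02],[0,0,0],0.031],
    [[0,0,0.04],[0,0,0],0.031],
    [[0,0,0.06],[0,0,0],0.031],
    [[0,0,0.078],[0,0,0],0.031],
    [[0,0,0.088],[0,0,0],0.031]
  ]
}}

```text
time: 13.55
tool_pos: [0.4763, 0.0256, 0.1826]
tool_rot: [-3.14, 0.0, 1.348]
contact_force: [-1.0, -0.6, 0.8]
opening: 0.0312
grip_force: 0.0
```

```bash
cat >> h.py <<'E'
H=np.array([.4765,.0255])-.16*np.array([np.cos(1.347),np.sin(1.347)])+.048*np.array([np.sin(1.347),-np.cos(1.347)])
def tcp(ph,lead):
    "TCP xy with bar centre at door direction ph, hand displaced by lead towards the inside"
    y=np.array([np.cos(ph),np.sin(ph)]);x=np.array([y[1],-y[0]]);return H+.16*y+(-.048+lead)*x
def rows(phs,lead):
    o=robot.observe();R=Ro.from_euler('xyz',o['tool_rot']);print('t',o['time'],o['tool_pos'],'a+pi/2',o['tool_rot'][2],'F',o['contact_force'])
    z0=o['tool_pos'][2]
    for k,ph in enumerate(phs):
        l=lead if np.isscalar(lead) else lead[k]
        T=Ro.from_euler('xyz',[np.pi,0,ph]);print(round(ph,3),R.inv().apply(np.r_[tcp(ph,l),z0]-o['tool_pos']).round(4)[:2],(R.inv()*T).as_rotvec().round(3)[2])
E
python3 -c "
from h import *
print(H);rows(np.linspace(1.347,1.347-.4,6)[1:],0.01)"
```

```text
[ 0.4878 -0.1412]
t 13.55 [0.4763 0.0256 0.1826] a+pi/2 1.3476322887677874 F [-0.954  -0.6137  0.806 ]
1.267 [0.0025 0.0231] 0.081
1.187 [0.004  0.0362] 0.161
1.107 [0.0044 0.0493] 0.241
1.027 [0.0038 0.0625] 0.321
0.947 [0.0021 0.0755] 0.401
```

Request:
{"method": "arm_command", "body": {
  "moves": [
    [[0,0.004,0],[0,0,0],0.031],
    [[0,0.008,0],[0,0,0],0.031],
    [[0.0007,0.0135,0],[0,0,0.02],0.031],
    [[0.0018,0.02,0],[0,0,0.06],0.031],
    [[0.003,0.029,0],[0,0,0.115],0.031]
  ]
}}

```text
time: 14.05
tool_pos: [0.5066, 0.0219, 0.1847]
tool_rot: [3.141, -0.0, 1.229]
contact_force: [-1.5, -0.3, -0.8]
opening: 0.0308
grip_force: 0.6
```

Request:
{"method": "arm_command", "body": {
  "moves": [
    [[0.0022,0.0113,0],[0,0,0.07],0.031],
    [[0.0037,0.0227,0],[0,0,0.14],0.031],
    [[0.0043,0.0342,0],[0,0,0.21],0.031],
    [[0.0041,0.0457,0],[0,0,0.28],0.031],
    [[0.0031,0.0571,0],[0,0,0.35],0.031]
  ]
}}

```text
time: 14.55
tool_pos: [0.5619, 0.0057, 0.1848]
tool_rot: [3.141, -0.001, 0.878]
contact_force: [-0.7, -0.0, 0.4]
opening: 0.0308
grip_force: 0.7
```

```bash
python3 -c "
from h import *
o=robot.observe();a=o['tool_rot'][2];rows([a,a-.07],.0105);print(o['qpos'])"
```

```text
t 14.55 [0.5619 0.0057 0.1848] a+pi/2 0.8781280245124035 F [-0.6856 -0.0147  0.3881]
0.878 [-0.0003 -0.0007] -0.0
0.808 [0.0019 0.0106] 0.07
[-0.1263  0.4119  1.4276  0.      1.3009  0.5664]
```

Following the arc within 1 mm, with about 1 N of push. Continuing.

Request:
{"method": "arm_command", "body": {
  "moves": [
    [[0.0022,0.0113,0],[0,0,0.07],0.031],
    [[0.0037,0.0227,0],[0,0,0.14],0.031],
    [[0.0043,0.0342,0],[0,0,0.21],0.031],
    [[0.0041,0.0457,0],[0,0,0.28],0.031],
    [[0.0031,0.0571,0],[0,0,0.35],0.031]
  ]
}}

```text
time: 15.05
tool_pos: [0.6079, -0.0282, 0.1847]
tool_rot: [3.141, -0.001, 0.528]
contact_force: [-1.5, 0.7, -0.5]
opening: 0.0313
grip_force: 0.7
```

Request:
{"method": "arm_command", "body": {
  "moves": [
    [[0.0022,0.0113,0],[0,0,0.07],0.031],
    [[0.0037,0.0227,0],[0,0,0.14],0.031],
    [[0.0042,0.0325,0],[0,0,0.2],0.031],
    [[0.0043,0.0407,0],[0,0,0.25],0.031],
    [[0.0039,0.0473,0],[0,0,0.29],0.031]
  ]
}}

```text
time: 15.55
tool_pos: [0.6352, -0.0672, 0.1848]
tool_rot: [3.141, -0.002, 0.239]
contact_force: [-1.8, 1.4, 0.9]
opening: 0.0312
grip_force: 0.6
```

```bash
python3 -c "
from h import *
o=robot.observe();a=o['tool_rot'][2];rows([a,a-.07],.0105);print(o['grip_force'])
m=robot.camera_model('top');g=snap('top','t8.png')
y=np.array([np.cos(a),np.sin(a)]);print('free outer edge pred',proj('top',[*(H+.228*y+np.array([y[1],-y[0]])*-.008),.268]))
b=snap('scene','s8.png')"
```

```text
t 15.55 [ 0.6352 -0.0672  0.1848] a+pi/2 0.23886410157842053 F [-1.7504  1.3736  0.8802]
0.239 [-0.0008 -0.0005] -0.0
0.169 [0.0015 0.0107] 0.07
0.5545183698177425
free outer edge pred [388.8553 149.5923]
```

Request:
{"method": "arm_command", "body": {
  "moves": [
    [[0.001,0.0048,0],[0,0,0.03],0.031],
    [[0.002,0.0097,0],[0,0,0.06],0.031],
    [[0.0027,0.0145,0],[0,0,0.09],0.031],
    [[0.0033,0.0194,0],[0,0,0.12],0.031],
    [[0.0038,0.0243,0],[0,0,0.15],0.031]
  ]
}}

```text
time: 16.15
tool_pos: [0.644, -0.0898, 0.1841]
tool_rot: [3.142, -0.0, 0.089]
contact_force: [0.5, 1.2, 1.0]
opening: 0.0308
grip_force: 0.6
```

Request:
{"method": "arm_command", "body": {
  "moves": [
    [[0.0004,0.0016,0],[0,0,0.01],0.031],
    [[0.0008,0.0032,0],[0,0,0.02],0.031],
    [[0.001,0.0048,0],[0,0,0.03],0.031],
    [[0.0014,0.0064,0],[0,0,0.04],0.031],
    [[0.0018,0.008,0],[0,0,0.05],0.031]
  ]
}}

```text
time: 16.65
tool_pos: [0.6461, -0.0972, 0.1839]
tool_rot: [-3.141, 0.0, 0.041]
contact_force: [-0.5, 0.7, 0.7]
opening: 0.0308
grip_force: 0.5
```

```bash
python3 -c "
from h import *
o=robot.observe();a=o['tool_rot'][2];rows([a,a-.07],.0105);print(o['grip_force'])"
```

```text
t 16.65 [ 0.6461 -0.0972  0.1839] a+pi/2 0.041152966027614646 F [-0.5317  0.6719  0.7402]
0.041 [ 0.     -0.0001] -0.0
-0.029 [0.0022 0.0111] 0.07
0.5241545314493123
```

Request:
{"method": "arm_command", "body": {
  "moves": [
    [[0.0002,0.0008,0],[0,0,0.005],0.031],
    [[0.0004,0.0016,0],[0,0,0.01],0.031],
    [[0.0005,0.0024,0],[0,0,0.015],0.031],
    [[0.0007,0.0032,0],[0,0,0.02],0.031],
    [[0.0009,0.004,0],[0,0,0.025],0.031]
  ]
}}

```text
time: 17.15
tool_pos: [0.6472, -0.1012, 0.1839]
tool_rot: [-3.141, 0.0, 0.016]
contact_force: [-1.2, 0.5, -0.5]
opening: 0.0308
grip_force: 0.5
```

Request:
{"method": "arm_command", "body": {
  "moves": [
    [[0.0002,0.0006,0],[0,0,0.004],0.031],
    [[0.0004,0.0012,0],[0,0,0.008],0.031],
    [[0.0005,0.0018,0],[0,0,0.012],0.031],
    [[0.0007,0.0024,0],[0,0,0.016],0.031],
    [[0.0009,0.003,0],[0,0,0.02],0.031]
  ]
}}

```text
time: 17.65
tool_pos: [0.6482, -0.1042, 0.1839]
tool_rot: [-3.141, 0.0, -0.004]
contact_force: [-0.5, 0.5, 0.5]
opening: 0.0311
grip_force: 0.5
```

Request:
{"method": "arm_command", "body": {
  "moves": [
    [[0.0001,0.0006,0],[0,0,0.004],0.031],
    [[0.0002,0.0012,0],[0,0,0.008],0.031],
    [[0.0003,0.0018,0],[0,0,0.012],0.031],
    [[0.0004,0.0024,0],[0,0,0.016],0.031],
    [[0.0005,0.003,0],[0,0,0.02],0.031]
  ]
}}

```text
time: 18.15
tool_pos: [0.6489, -0.106, 0.184]
tool_rot: [-3.14, -0.0, -0.023]
contact_force: [0.6, 7.0, 0.1]
opening: 0.031
grip_force: 3.6
```

```bash
python3 -c "
from h import *
o=robot.observe();a=o['tool_rot'][2];rows([a,a-.02],.0105);print(o['grip_force'],o['torque'],o['joint_efforts'])"
```

```text
t 18.15 [ 0.6489 -0.106   0.184 ] a+pi/2 -0.022905208959214995 F [0.6333 7.004  0.135 ]
-0.023 [-0.0002  0.0013] 0.0
-0.043 [0.0005 0.0045] 0.02
3.5678424092475325 [ 0.8898  0.1245 -0.0366] [ -4.522  -56.7992 -26.4514  -1.7859  -0.6059  -0.0979]
```

The catch is engaging: 7 N, with the arm yielding about 1.2 mm. From here I go in steps of 1 mm per call or less.

Request:
{"method": "arm_command", "body": {
  "moves": [
    [[0,0.0002,0],[0,0,0.001],0.031],
    [[0,0.0004,0],[0,0,0.002],0.031],
    [[0,0.0006,0],[0,0,0.003],0.031],
    [[0,0.0008,0],[0,0,0.004],0.031],
    [[0,0.001,0],[0,0,0.005],0.031]
  ]
}}

```text
time: 18.65
tool_pos: [0.649, -0.106, 0.1841]
tool_rot: [-3.139, -0.0, -0.027]
contact_force: [0.7, 9.1, -0.3]
opening: 0.0312
grip_force: 4.5
```

Request:
{"method": "arm_command", "body": {
  "moves": [
    [[0,0.0002,0],[0,0,0.001],0.031],
    [[0,0.0004,0],[0,0,0.002],0.031],
    [[0,0.0006,0],[0,0,0.003],0.031],
    [[0,0.0008,0],[0,0,0.003],0.031],
    [[0,0.001,0],[0,0,0.003],0.031]
  ]
}}

```text
time: 19.15
tool_pos: [0.6491, -0.1061, 0.1841]
tool_rot: [-3.137, -0.0, -0.029]
contact_force: [0.7, 12.1, 0.5]
opening: 0.0311
grip_force: 6.0
```

Request:
{"method": "arm_command", "body": {
  "moves": [
    [[0,0.0002,0],[0,0,0],0.031],
    [[0,0.0004,0],[0,0,0],0.031],
    [[0,0.0006,0],[0,0,0],0.031],
    [[0,0.0006,0],[0,0,0],0.031],
    [[0,0.0006,0],[0,0,0],0.031]
  ]
}}

```text
time: 19.65
tool_pos: [0.6491, -0.1061, 0.1841]
tool_rot: [-3.137, -0.0, -0.029]
contact_force: [1.4, 12.8, 1.4]
opening: 0.031
grip_force: 6.6
```

```bash
python3 -c "
from h import *
o=robot.observe();a=o['tool_rot'][2];rows([a,a-.02],.0105);print(o['grip_force'],o['torque'],o['tool_rot'])"
```

```text
t 19.65 [ 0.6491 -0.1061  0.1841] a+pi/2 -0.02910613858158939 F [ 1.4117 12.7648  1.4074]
-0.029 [-0.0002  0.0022] 0.0
-0.049 [0.0005 0.0054] 0.02
6.594575755298138 [ 1.6569  0.0658 -0.0685] [-3.1367 -0.0004 -0.0291]
```

Request:
{"method": "arm_command", "body": {
  "moves": [
    [[0,0.0002,0],[0,0,0],0.031],
    [[0,0.0004,0],[0,0,0],0.031],
    [[0,0.0005,0],[0,0,0],0.031],
    [[0,0.0005,0],[0,0,0],0.031],
    [[0,0.0005,0],[0,0,0],0.031]
  ]
}}

```text
time: 20.15
tool_pos: [0.6491, -0.1061, 0.1841]
tool_rot: [-3.136, -0.0, -0.029]
contact_force: [1.4, 15.2, 1.2]
opening: 0.0308
grip_force: 7.3
```

The contact hardly moves between 7 and 15 N. The rubber buffer would have given at least 0.5 mm over that range, so the door is still ahead of the catch's peak. Another small increment.

Request:
{"method": "arm_command", "body": {
  "moves": [
    [[0,0.0002,0],[0,0,0],0.031],
    [[0,0.0004,0],[0,0,0],0.031],
    [[0,0.0004,0],[0,0,0],0.031],
    [[0,0.0004,0],[0,0,0],0.031],
    [[0,0.0004,0],[0,0,0],0.031]
  ]
}}

```text
time: 20.65
tool_pos: [0.6491, -0.1063, 0.1841]
tool_rot: [-3.136, -0.0, -0.029]
contact_force: [1.7, 15.3, 2.0]
opening: 0.0309
grip_force: 7.8
```

```bash
python3 -c "
from h import *
o=robot.observe();a=o['tool_rot'][2];rows([a,a-.02],.0105);print(o['grip_force'],o['torque'],o['tool_rot'],o['joint_efforts'],o['qpos'])"
```

```text
t 20.65 [ 0.6491 -0.1063  0.1841] a+pi/2 -0.02863235932549424 F [ 1.6999 15.3493  1.995 ]
-0.029 [-0.0002  0.002 ] 0.0
-0.049 [0.0005 0.0052] 0.02
7.750416247872636 [ 1.9618  0.0472 -0.0207] [-3.1357 -0.0004 -0.0286] [-10.0298 -56.1832 -26.7398  -3.9667  -1.0266  -0.0711] [-0.2819  0.597   1.1193  0.0058  1.4264  1.3167]
```

Request:
{"method": "arm_command", "body": {
  "moves": [
    [[0,0.0002,0],[0,0,0],0.031],
    [[0,0.0004,0],[0,0,0],0.031],
    [[0,0.0004,0],[0,0,0],0.031],
    [[0,0.0004,0],[0,0,0],0.031],
    [[0,0.0004,0],[0,0,0],0.031]
  ]
}}

```text
time: 21.15
tool_pos: [0.6491, -0.1066, 0.1841]
tool_rot: [-3.136, -0.0, -0.029]
contact_force: [1.3, 15.1, 2.1]
opening: 0.0311
grip_force: 7.8
```

The force is flat while the door now creeps, so it is near the peak.

Request:
{"method": "arm_command", "body": {
  "moves": [
    [[0,0.0002,0],[0,0,0],0.031],
    [[0,0.0004,0],[0,0,0],0.031],
    [[0,0.0005,0],[0,0,0],0.031],
    [[0,0.0005,0],[0,0,0],0.031],
    [[0,0.0005,0],[0,0,0],0.031]
  ]
}}

```text
time: 21.65
tool_pos: [0.649, -0.1091, 0.1841]
tool_rot: [-3.138, -0.001, -0.03]
contact_force: [1.5, 8.3, 0.2]
opening: 0.0309
grip_force: 4.0
```

Request:
{"method": "arm_command", "body": {
  "moves": [
    [[0,0.0001,0],[0,0,0],0.031],
    [[0,0.0002,0],[0,0,0],0.031],
    [[0,0.0003,0],[0,0,0],0.031],
    [[0,0.0004,0],[0,0,0],0.031],
    [[0,0.0004,0],[0,0,0],0.031]
  ]
}}

```text
time: 22.15
tool_pos: [0.6489, -0.112, 0.184]
tool_rot: [-3.141, -0.001, -0.031]
contact_force: [2.3, 3.1, -0.2]
opening: 0.0311
grip_force: 1.8
```

Request:
{"method": "arm_command", "body": {
  "moves": [
    [[0,0.0001,0],[0,0,0],0.031],
    [[0,0.0002,0],[0,0,0],0.031],
    [[0,0.0003,0],[0,0,0],0.031],
    [[0,0.0004,0],[0,0,0],0.031],
    [[0,0.0005,0],[0,0,0],0.031]
  ]
}}

```text
time: 22.65
tool_pos: [0.6489, -0.1122, 0.184]
tool_rot: [-3.141, -0.001, -0.031]
contact_force: [3.3, 4.2, -1.8]
opening: 0.0307
grip_force: 2.4
```

```bash
python3 -c "
from h import *
o=robot.observe();a=o['tool_rot'][2];rows([a,a-.02],.0105);print(o['grip_force'],o['torque'],o['joint_efforts'][0])"
```

```text
t 22.65 [ 0.6489 -0.1122  0.184 ] a+pi/2 -0.030944077614714294 F [ 3.2717  4.2128 -1.8007]
-0.031 [-0.0001 -0.0035] 0.0
-0.051 [ 0.0006 -0.0003] 0.02
2.41947197180707 [ 0.5665 -0.2975  0.0818] -3.427591323852539
```

A 0.5 mm command raised the force by 1 N and the tool moved only 0.2 mm, so the door is through the snap and resting home. I take the hand off to mid-gap and wait.

Request:
{"method": "arm_command", "body": {
  "moves": [
    [[0,-0.001,0],[0,0,0],0.031],
    [[0,-0.002,0],[0,0,0],0.031],
    [[0,-0.004,0],[0,0,0.008],0.031],
    [[0,-0.007,0],[0,0,0.015],0.031],
    [[0,-0.0105,0],[0,0,0.02],0.031]
  ]
}}

```text
time: 23.15
tool_pos: [0.6488, -0.1021, 0.184]
tool_rot: [3.141, 0.0, -0.052]
contact_force: [0.8, 0.3, 0.6]
opening: 0.0309
grip_force: 0.0
```

```bash
python3 -c "
from h import *
a=snap('wrist','w9.png');o=robot.observe();print(o['tool_pos'],o['tool_rot'],o['contact_force'],o['grip_force'],o['opening'])
w=a.astype(int).min(2)>170
for r in range(170,260,15):
  c=np.where(w[r])[0]; print(r,[(int(s[0]),int(s[-1])) for s in np.split(c,np.where(np.diff(c)>2)[0]+1) if len(s)>3])
for ph in(-.03,-.04,-.053,-.065): print(ph,proj('wrist',[*tcp(ph,0),.241]))
"
```

```text
[ 0.6488 -0.1013  0.184 ] [-3.1413  0.0001 -0.0517] [-0.4353 -0.2768 -0.0901] 0.0 0.0308792722919771
170 [(414, 452), (456, 466), (473, 559)]
185 [(285, 385), (412, 450), (453, 465), (469, 559)]
200 [(285, 302), (410, 447), (450, 462), (466, 559)]
215 [(284, 301), (407, 444), (447, 460), (463, 559)]
230 [(284, 300), (405, 441), (460, 559)]
245 [(283, 299), (402, 438), (458, 540), (552, 559)]
-0.03 [274.2946 271.4983]
-0.04 [277.5366 270.5691]
-0.053 [281.7752 269.4026]
-0.065 [285.7107 268.3679]
```

Request:
{"method": "arm_command", "body": {
  "moves": [
    [[0,0,0],[0,0,0],0.031],
    [[0,0,0],[0,0,0],0.031],
    [[0,0,0],[0,0,0],0.031],
    [[0,0,0],[0,0,0],0.031],
    [[0,0,0],[0,0,0],0.031]
  ]
}}

```text
time: 23.7
tool_pos: [0.6489, -0.1021, 0.184]
tool_rot: [-3.142, 0.0, -0.051]
contact_force: [-0.4, -0.4, 0.2]
opening: 0.0307
grip_force: 0.0
```

Request:
{"method": "arm_command", "body": {
  "moves": [
    [[0,0,0],[0,0,0],0.031],
    [[0,0,0],[0,0,0],0.031],
    [[0,0,0],[0,0,0],0.031],
    [[0,0,0],[0,0,0],0.031],
    [[0,0,0],[0,0,0],0.031]
  ]
}}

```text
time: 24.2
tool_pos: [0.6489, -0.102, 0.184]
tool_rot: [-3.142, -0.0, -0.051]
contact_force: [-0.1, -0.5, -0.3]
opening: 0.031
grip_force: 0.0
```

No contact force, and the bar is at u ≈ 291 where a home door puts it, clear of both pads by over 6 mm. It has held for a second with the hand off. Now I ease it open with the inner finger.

Request:
{"method": "arm_command", "body": {
  "moves": [
    [[0,-0.0015,0],[0,0,0],0.031],
    [[0,-0.003,0],[0,0,0],0.031],
    [[0,-0.004,0],[0,0,0],0.031],
    [[0,-0.005,0],[0,0,0],0.031],
    [[0,-0.006,0],[0,0,0],0.031]
  ]
}}

```text
time: 24.7
tool_pos: [0.6492, -0.0963, 0.184]
tool_rot: [3.141, -0.0, -0.051]
contact_force: [0.6, -2.5, -0.2]
opening: 0.0311
grip_force: 1.5
```

Request:
{"method": "arm_command", "body": {
  "moves": [
    [[0,-0.0004,0],[0,0,0],0.031],
    [[0,-0.0008,0],[0,0,0],0.031],
    [[0,-0.0012,0],[0,0,0],0.031],
    [[0,-0.0016,0],[0,0,0],0.031],
    [[0,-0.002,0],[0,0,0],0.031]
  ]
}}

```text
time: 25.2
tool_pos: [0.6491, -0.0955, 0.184]
tool_rot: [3.14, 0.0, -0.052]
contact_force: [-1.5, -8.5, 0.4]
opening: 0.0309
grip_force: 3.7
```

The catch holds against more than 6 N, so it really was latched. Continuing gently.

Request:
{"method": "arm_command", "body": {
  "moves": [
    [[0,-0.0002,0],[0,0,0],0.031],
    [[0,-0.0004,0],[0,0,0],0.031],
    [[0,-0.0006,0],[0,0,-0.002],0.031],
    [[0,-0.0008,0],[0,0,-0.004],0.031],
    [[0,-0.001,0],[0,0,-0.006],0.031]
  ]
}}

```text
time: 25.7
tool_pos: [0.6489, -0.0949, 0.184]
tool_rot: [3.139, 0.001, -0.046]
contact_force: [-1.9, -7.4, -0.4]
opening: 0.0311
grip_force: 3.9
```

Request:
{"method": "arm_command", "body": {
  "moves": [
    [[0,-0.0003,0],[0,0,-0.001],0.031],
    [[0,-0.0006,0],[0,0,-0.003],0.031],
    [[0,-0.0009,0],[0,0,-0.005],0.031],
    [[0,-0.0012,0],[0,0,-0.007],0.031],
    [[0,-0.0015,0],[0,0,-0.009],0.031]
  ]
}}

```text
time: 26.2
tool_pos: [0.6497, -0.0908, 0.184]
tool_rot: [-3.141, -0.0, -0.036]
contact_force: [0.3, 0.8, 0.7]
opening: 0.0309
grip_force: 0.0
```

Request:
{"method": "arm_command", "body": {
  "moves": [
    [[0,-0.0003,0],[0,0,-0.001],0.031],
    [[0,-0.0006,0],[0,0,-0.003],0.031],
    [[0,-0.0009,0],[0,0,-0.005],0.031],
    [[0,-0.0012,0],[0,0,-0.007],0.031],
    [[0,-0.0015,0],[0,0,-0.009],0.031]
  ]
}}

```text
time: 26.7
tool_pos: [0.6495, -0.0899, 0.184]
tool_rot: [-3.141, 0.0, -0.027]
contact_force: [0.2, -0.9, 0.1]
opening: 0.0311
grip_force: 0.0
```

Through the catch smoothly. Now I swing it open at a gentle pace.

Request:
{"method": "arm_command", "body": {
  "moves": [
    [[-0.0006,-0.0016,0],[0,0,-0.01],0.031],
    [[-0.0012,-0.0032,0],[0,0,-0.02],0.031],
    [[-0.0025,-0.0064,0],[0,0,-0.04],0.031],
    [[-0.0044,-0.011,0],[0,0,-0.07],0.031],
    [[-0.0066,-0.0157,0],[0,0,-0.1],0.031]
  ]
}}

```text
time: 27.2
tool_pos: [0.6433, -0.0738, 0.184]
tool_rot: [3.142, -0.0, 0.075]
contact_force: [1.3, -0.6, 0.2]
opening: 0.0308
grip_force: 0.5
```

Request:
{"method": "arm_command", "body": {
  "moves": [
    [[-0.003,-0.0079,0],[0,0,-0.05],0.031],
    [[-0.0066,-0.0157,0],[0,0,-0.1],0.031],
    [[-0.0105,-0.0233,0],[0,0,-0.15],0.031],
    [[-0.0148,-0.0306,0],[0,0,-0.2],0.031],
    [[-0.0195,-0.0378,0],[0,0,-0.25],0.031]
  ]
}}

```text
time: 27.7
tool_pos: [0.6209, -0.0372, 0.1841]
tool_rot: [3.141, -0.001, 0.327]
contact_force: [1.8, -0.2, -0.1]
opening: 0.0311
grip_force: 0.5
```

```bash
python3 -c "
from h import *
o=robot.observe();a=o['tool_rot'][2];rows([a,a+.05],-.0105);print(o['grip_force'])"
```

```text
t 27.7 [ 0.6209 -0.0372  0.1841] a+pi/2 0.3266088341433837 F [ 1.8316 -0.1738 -0.109 ]
0.327 [ 0.0005 -0.0027] -0.0
0.377 [-0.0026 -0.0106] -0.05
0.505498219281435
```

Request:
{"method": "arm_command", "body": {
  "moves": [
    [[-0.003,-0.0079,0],[0,0,-0.05],0.031],
    [[-0.0066,-0.0157,0],[0,0,-0.1],0.031],
    [[-0.0105,-0.0233,0],[0,0,-0.15],0.031],
    [[-0.0148,-0.0306,0],[0,0,-0.2],0.031],
    [[-0.0195,-0.0378,0],[0,0,-0.25],0.031]
  ]
}}

```text
time: 28.2
tool_pos: [0.5904, -0.0075, 0.1842]
tool_rot: [3.141, -0.001, 0.577]
contact_force: [0.6, 0.3, -0.4]
opening: 0.031
grip_force: 0.5
```

Request:
{"method": "arm_command", "body": {
  "moves": [
    [[-0.003,-0.0079,0],[0,0,-0.05],0.031],
    [[-0.0066,-0.0157,0],[0,0,-0.1],0.031],
    [[-0.0105,-0.0233,0],[0,0,-0.15],0.031],
    [[-0.0148,-0.0306,0],[0,0,-0.2],0.031],
    [[-0.0195,-0.0378,0],[0,0,-0.25],0.031]
  ]
}}

```text
time: 28.7
tool_pos: [0.5536, 0.0137, 0.1843]
tool_rot: [3.141, -0.001, 0.827]
contact_force: [2.8, 0.1, -0.1]
opening: 0.0308
grip_force: 0.5
```

Request:
{"method": "arm_command", "body": {
  "moves": [
    [[-0.003,-0.0079,0],[0,0,-0.05],0.031],
    [[-0.0066,-0.0157,0],[0,0,-0.1],0.031],
    [[-0.0105,-0.0233,0],[0,0,-0.15],0.031],
    [[-0.0148,-0.0306,0],[0,0,-0.2],0.031],
    [[-0.0195,-0.0378,0],[0,0,-0.25],0.031]
  ]
}}

```text
time: 29.2
tool_pos: [0.5126, 0.0251, 0.1843]
tool_rot: [3.141, -0.001, 1.077]
contact_force: [1.9, 0.3, -0.2]
opening: 0.0307
grip_force: 0.5
```

```bash
python3 -c "
from h import *
o=robot.observe();a=o['tool_rot'][2];rows([a,a+.05],-.0105);print(o['grip_force'],o['qpos'])"
```

```text
t 29.2 [0.5126 0.0251 0.1843] a+pi/2 1.076702884884844 F [ 1.9495  0.2518 -0.1793]
1.077 [ 0.0019 -0.0015] -0.0
1.127 [-0.0012 -0.0094] -0.05
0.5223529972136021 [-0.1009  0.3231  1.5639  0.0005  1.2535  0.393 ]
```

Request:
{"method": "arm_command", "body": {
  "moves": [
    [[-0.003,-0.0079,0],[0,0,-0.05],0.031],
    [[-0.0066,-0.0157,0],[0,0,-0.1],0.031],
    [[-0.0105,-0.0233,0],[0,0,-0.15],0.031],
    [[-0.0148,-0.0306,0],[0,0,-0.2],0.031],
    [[-0.0195,-0.0378,0],[0,0,-0.25],0.031]
  ]
}}

```text
time: 29.7
tool_pos: [0.47, 0.026, 0.1843]
tool_rot: [3.141, -0.001, 1.327]
contact_force: [1.7, -0.0, -0.5]
opening: 0.0309
grip_force: 0.5
```

Request:
{"method": "arm_command", "body": {
  "moves": [
    [[-0.003,-0.0079,0],[0,0,-0.05],0.031],
    [[-0.0066,-0.0157,0],[0,0,-0.1],0.031],
    [[-0.0088,-0.0202,0],[0,0,-0.13],0.031],
    [[-0.0104,-0.0233,0],[0,0,-0.15],0.031],
    [[-0.0109,-0.0242,0],[0,0,-0.156],0.031]
  ]
}}

```text
time: 30.2
tool_pos: [0.4438, 0.021, 0.1842]
tool_rot: [3.141, -0.0, 1.48]
contact_force: [0.8, 0.8, 0.7]
opening: 0.0309
grip_force: 0.4
```

Request:
{"method": "arm_command", "body": {
  "moves": [
    [[0,0.002,0],[0,0,0],0.031],
    [[0,0.004,0],[0,0,0],0.031],
    [[0,0.006,0],[0,0,0],0.031],
    [[0,0.006,0],[0,0,0],0.031],
    [[0,0.006,-0.004],[0,0,0],0.031]
  ]
}}

```text
time: 30.7
tool_pos: [0.4498, 0.0202, 0.1876]
tool_rot: [-3.14, -0.0, 1.479]
contact_force: [0.4, -0.3, -0.7]
opening: 0.0309
grip_force: 0.0
```

Request:
{"method": "arm_command", "body": {
  "moves": [
    [[0,0,-0.015],[0,0,0],0.031],
    [[0,0,-0.035],[0,0,0],0.031],
    [[0,0,-0.065],[0,0,0],0.031],
    [[0,0,-0.1],[0,0,0],0.031],
    [[0,0,-0.12],[0,0,0],0.031]
  ]
}}

```text
time: 31.2
tool_pos: [0.4507, 0.0201, 0.3109]
tool_rot: [3.138, 0.0, 1.479]
contact_force: [0.1, -0.4, -0.0]
opening: 0.0311
grip_force: 0.0
```

```bash
python3 -c "
from h import *
o=robot.observe();print(o['tool_pos'],o['contact_force'])
a=snap('wrist','w10.png');w=a.astype(int).min(2)>170
for r in range(120,300,15):
  c=np.where(w[r])[0]; print(r,[(int(s[0]),int(s[-1])) for s in np.split(c,np.where(np.diff(c)>2)[0]+1) if len(s)>3])
for ph in(1.4,1.45,1.5,1.55): print(ph,proj('wrist',[*tcp(ph,0),.241]))
b=snap('scene','s10.png').astype(int);s0=cv2.imread('pics/s6.png')[:,:,::-1].astype(int)
d=(abs(b-s0).max(2)>40).astype(np.uint8);n,_,st,_=cv2.connectedComponentsWithStats(d);print([list(map(int,q)) for q in st[1:] if q[4]>15])
"
```

```text
[0.4507 0.0201 0.3109] [ 0.1322 -0.3711 -0.0255]
120 []
135 [(345, 361)]
150 [(0, 37), (283, 335), (343, 383)]
165 [(16, 54), (282, 292), (342, 377), (380, 404)]
180 [(37, 63), (282, 291), (341, 365)]
195 [(49, 69), (282, 291), (340, 373)]
210 [(55, 71), (282, 291), (339, 399)]
225 [(282, 290), (338, 365), (391, 397)]
240 [(243, 248), (281, 329), (337, 364)]
255 [(0, 7), (225, 244), (321, 340)]
270 [(226, 240), (325, 339)]
285 []
1.4 [299.9422 194.8578]
1.45 [290.6717 197.0343]
1.5 [281.5566 199.645 ]
1.55 [272.6295 202.6776]
[[134, 0, 111, 153, 6219], [205, 0, 11, 12, 91], [216, 0, 7, 10, 52], [217, 11, 4, 14, 20], [208, 19, 12, 18, 137], [162, 32, 13, 9, 57], [120, 109, 6, 20, 29], [239, 137, 7, 14, 67], [196, 145, 48, 36, 424], [155, 153, 8, 6, 29], [164, 152, 29, 10, 129], [188, 159, 7, 20, 88], [233, 178, 10, 8, 49], [181, 180, 14, 4, 20], [227, 190, 11, 7, 46], [239, 191, 8, 6, 35], [205, 196, 9, 5, 27], [215, 199, 12, 17, 74], [238, 199, 7, 11, 22], [184, 204, 61, 37, 491], [183, 207, 7, 3, 16], [175, 211, 21, 27, 149], [226, 210, 14, 6, 58], [173, 217, 10, 25, 68]]
```

The door stands at about φ 1.47, roughly 1.5 rad open. Scene changes are limited to the arm, door and rack, so the bystanders haven't moved. One quick check that the socket still stands in its hole, then hand in.

```bash
python3 -c "
from h import *
b=cv2.imread('pics/s10.png',0);ph=1.47;y=np.array([np.cos(ph),np.sin(ph)]);x=np.array([y[1],-y[0]])
for k in(.054,.082,.11,.138,.166):
  v=[]
  for z in(.215,.225,.235):
    u,w=proj('scene',[*(H+k*y+.05*x),z]).round().astype(int);v.append(int(b[w-1:w+2,u-1:u+2].mean()))
  print(k,v)
"
```

```text
0.054 [65, 72, 34]
0.082 [175, 173, 123]
0.11 [62, 60, 65]
0.138 [175, 174, 124]
0.166 [62, 63, 52]
```

Dark sockets show at all three holes, with bright plate between them.

```bash
python3 -c "
from cell import robot
print(robot.hand_in())"
```

```text
the job is handed in; nothing more can be done
None
```

The deep socket stands in the middle hole; the door was snapped shut, held home about a second with my hand off it, then eased open and left about 1.5 rad open, and the job was handed in at about 31 s (verdict not shown).

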